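# Open the vents of the tested copper risers in order

## Robot

A 6-joint arm with a two-finger parallel gripper is mounted at the origin on the work surface. World frame = base frame: x ahead of the robot, y to its left, z up, the work surface at z = 0. Lengths are in m, angles in rad, forces in N, time in s.
With the tool pointing down it reaches from about 0.425 to 0.95 m from the base axis. Payload 14.7 kg.
Tool frame: the origin (TCP) lies midway between the tips of the shut fingers; the grasp point (between the pads) lies 19 mm behind it; x points along the fingers, y is the direction in which the jaws open and shut, and the axes are right-handed (so a half turn about x gives the same grasp; the last joint's range is limited). The gripper opens to 85 mm and grips with 20 to 120 N. Pads are 22 mm wide; open, the fingers measure 114 mm over their backs; the gripper's body (76 mm by 85 mm) begins 54 mm behind the grasp point. The pads swing forward as they close: fully open they stand 13 mm farther back than shut.
Start: joints at [-1.326, 0.48, 1.596, -0, 1.065, -0.047], TCP at [0.187, -0.623, 0.231] pointing down, gripper open.
Joint ranges: [-2.75, 2.75], [-0.82, 2.05], [0.23, 2.67], [-1.56, 4.7], [0.09, 2.69], [-2.92, 2.92]. Speed limits (rad/s): [1.89, 1.89, 2.39, 3.01, 3.01, 3.01].

## Interface

Orientations are given as a rotation vector (axis times angle).
In Python, from cell import r gives the robot as it stands. The module is installed in compiled form; this text tells all that it offers.
- The arm moves only by the tool carry_out, never from a script. Its argument "steps" is text: rows parted by semicolons, each of 5 numbers parted by spaces: the shift along the tool's x, y, z in units of 25 mm (1.0 is 25 mm), then the turn about the tool's x in units of 6 degrees (1.0 is 6 degrees), then the gripper command: -1 is shut, 1 is fully open, values between are in proportion. In form: tx ty tz yaw gripper; .... A call has 1 to 8 rows; each row is the pose to reach, as a shift and turn from the pose commanded when the call began, along the tool's axes at that moment; what a row does not reach only later rows make up. A row lasts 1/10 s, in which the tool goes at most 50 mm and 8.59 degrees, less where a joint would pass 70% of its speed; a pose out of reach is approached as far as the arm can. A call with a gripper value outside its range is refused whole. The fingers move at their own pace and stop on an object; "grip_force" is the grip in N (left out, the last holds). Time passes only in rows, so rows that repeat a pose let the fingers close. It gives the time, the measured TCP pose, the force and the opening at its end, in the units of the state.
- r.get_state(): the state, without advancing time (a new reading comes with each control period).
- r.get_image(name): name is "side" or "top" or "wrist"; returns the picture (384x512x3 uint8, red, green, blue); there is no depth.
- r.camera_info(name): a dict with "intrinsics" (3x3 intrinsics, pixels), "position" and "attitude" of the camera in the world. Camera axes: x right, y up, looking along -z (the intrinsics and any distortion apply to the point x, -y, -z); pixel columns grow to the right and rows downward; lengths in m; the calibration is good to about 2 mm. A picture is of the moment at which its call begins: read the wrist's pose just before it. camera_info takes no time and is no camera call; for the wrist camera it gives the pose at the moment of the call.
- r.hand_in(): hands the job in, once; it reports no verdict.
The state is a dict: "time_s": time; "q": joint angles; "qd": joint speeds; "joint_efforts": joint torques, N m; "ee_pos": TCP position; "eef_rot": TCP orientation; "wrist_force": force on the tool from outside, world axes, zero at the start; "moment": the same for the moment, N m; "finger_gap": opening from 0.0 (shut) to 1.0 (fully open).
Only numpy, scipy, OpenCV 4.12 (cv2) and the standard library are available. Lean on these libraries where they do the work, as an engineer would, in place of code of your own. Each camera call takes 0.05 s, during which the arm holds its last target. There are 200 camera calls.

## Task

The pressure test is over: with a light push of the fingertips from above, open the push-in vents on top of three of the copper risers, first the plain straight one, then the one with a single side arm, then the one with the fat pot. Push each vent's plunger in at least half-way (all the way is fine) and leave it in. Do not pick up, drag or tip any riser, and leave the riser with two side arms, which is still under test, and everything else on the bench as they are.

Things in the scene. Friction and masses are not known exactly. Their poses are not given: they have to be found in the camera images.
- plain_riser: Loose test riser, 0.5 to 0.8 kg: straight vertical copper pipe with no side arm. It stands on a round dark steel foot 74 mm in diameter and 12 mm thick; origin at the centre of the foot's underside, z up the pipe. Its vent is on top; with the vent fully out the cap's top is 130 mm above the bench.
- plain_vent_top (a point): Centre of the top face of the plain riser's vent cap, on the pipe's axis: a flat brass disc 24 mm in diameter and 6 mm thick on a thin stem, seated on a buffer spring (2.5 N per mm, up to 6 mm) that gives a little under the push. It moves down with the plunger.
- plain_vent (a joint): How far the plain riser's vent plunger has been pushed down, in m: 0 fully out, 0.012 fully in (stop; beyond it only the cap's buffer spring gives). It starts 0 to 2 mm in, slides stiffly under about 3 N and stays where it is left; half-way is 0.006. A slow push of 4 to 7 N is plenty; over 25 N harms the riser.
- tee_riser: Loose test riser, 0.5 to 0.8 kg: vertical copper pipe with ONE horizontal side arm, along its own +x, ending 55 mm from the axis at a height of 60 mm. It stands on a round dark steel foot 74 mm in diameter and 12 mm thick; origin at the centre of the foot's underside, z up the pipe. Its vent is on top; with the vent fully out the cap's top is 115 mm above the bench.
- tee_vent_top (a point): Centre of the top face of the tee riser's vent cap, on the pipe's axis: a flat brass disc 24 mm in diameter and 6 mm thick on a thin stem, seated on a buffer spring (2.5 N per mm, up to 6 mm) that gives a little under the push. It moves down with the plunger.
- tee_vent (a joint): How far the tee riser's vent plunger has been pushed down, in m: 0 fully out, 0.012 fully in (stop; beyond it only the cap's buffer spring gives). It starts 0 to 2 mm in, slides stiffly under about 3 N and stays where it is left; half-way is 0.006. A slow push of 4 to 7 N is plenty; over 25 N harms the riser.
- pot_riser: Loose test riser, 0.5 to 0.8 kg: short pipe carrying a fat brass pot, 56 mm in diameter, from 20 to 64 mm high. It stands on a round dark steel foot 74 mm in diameter and 12 mm thick; origin at the centre of the foot's underside, z up the pipe. Its vent is on top; with the vent fully out the cap's top is 100 mm above the bench.
- pot_vent_top (a point): Centre of the top face of the pot riser's vent cap, on the pipe's axis: a flat brass disc 24 mm in diameter and 6 mm thick on a thin stem, seated on a buffer spring (2.5 N per mm, up to 6 mm) that gives a little under the push. It moves down with the plunger.
- pot_vent (a joint): How far the pot riser's vent plunger has been pushed down, in m: 0 fully out, 0.012 fully in (stop; beyond it only the cap's buffer spring gives). It starts 0 to 2 mm in, slides stiffly under about 3 N and stays where it is left; half-way is 0.006. A slow push of 4 to 7 N is plenty; over 25 N harms the riser.
- cross_riser: Loose test riser, 0.5 to 0.8 kg: vertical copper pipe with TWO opposite horizontal side arms (along its own +x and -x), each ending 55 mm from the axis at a height of 60 mm; still under test, to be left alone. It stands on a round dark steel foot 74 mm in diameter and 12 mm thick; origin at the centre of the foot's underside, z up the pipe. Its vent is on top; with the vent fully out the cap's top is 115 mm above the bench.
- cross_vent_top (a point): Centre of the top face of the cross riser's vent cap, on the pipe's axis: a flat brass disc 24 mm in diameter and 6 mm thick on a thin stem, seated on a buffer spring (2.5 N per mm, up to 6 mm) that gives a little under the push. It moves down with the plunger.
- cross_vent (a joint): How far the cross riser's vent plunger has been pushed down, in m: 0 fully out, 0.012 fully in (stop; beyond it only the cap's buffer spring gives). It starts 0 to 2 mm in, slides stiffly under about 3 N and stays where it is left; half-way is 0.006. A slow push of 4 to 7 N is plenty; over 25 N harms the riser.
- flux_jar: Bystander: loose white jar with a black cap, 48 mm in diameter, 52 mm high; origin under its centre.
- elbow: Bystander: loose copper pipe elbow lying down, legs about 36 mm along its own +x and +y, 27 mm high; origin under the corner.
- coupling: Bystander: loose waisted brass coupling standing up, 34 mm in diameter, 38 mm high; origin under its centre.
- wrench: Bystander: loose steel wrench lying flat on the bench, 180 mm long along its own x, 8 mm thick; origin under its centre.
- spool: Bystander: loose grey spool standing on its flange, 50 mm in diameter, 40 mm high; origin under its centre.
- brush: Bystander: loose brush lying flat on the bench, 200 mm long along its own x, about 20 mm high; origin under its centre.
There are look-alikes about, which are no part of the job. What is shaped like the pot_riser but blue is not meant. Leave any pink look-alike of the tee_riser alone.

How it is judged:
By the outcome, as a careful person would: the job done as asked, in the order asked, and still so for the second after the job is handed in, with the robot touching nothing.
It also fails if it takes over 45 s, if anything falls off the work surface, if the arm or the gripper's body presses on something with over 40 N, if the wrist force passes 120 N, or if a joint passes its speed limit or range.

## Working session

There is one attempt and no reset: what is moved stays moved. The work goes in short steps, Python scripts to look and compute and a tool call to move; the robot and the scene stay as the last step left them, time stands still between calls to the robot, and variables do not carry over. Pictures are saved under pics/ and viewed, about 8 in all and at most 12, crops included, and the job is handed in when it is done.

Besides the shell and the picture viewer there is one more tool, called after "Emit:" by a JSON object that holds its "api" and its "payload", one argument or row to a line. carry_out: Moves the arm, as the interface text tells. Its arguments: {"type":"object","properties":{"steps":{"type":"string"},"grip_force":{"type":"number"}},"required":["steps"]}

```bash
mkdir -p pics; python3 - <<'E'
from cell import r
import cv2,numpy as np
for n in("top","side"):
    cv2.imwrite(f"pics/{n}0.png",r.get_image(n)[:,:,::-1]); c=r.camera_info(n); print(n,c)
s=r.get_state();print(s)
E
```

```text
top {'intrinsics': array([[351.70375146,   0.        , 248.23603935],
       [  0.        , 351.70375146, 192.62752889],
       [  0.        ,   0.        ,   1.        ]]), 'position': array([ 0.49395804, -0.03268462,  1.08778571]), 'attitude': array([ 0.02060372, -0.03048342, -1.58484958])}
side {'intrinsics': array([[427.62769291,   0.        , 255.0070792 ],
       [  0.        , 427.62769291, 191.21675878],
       [  0.        ,   0.        ,   1.        ]]), 'position': array([0.188253  , 0.64175566, 0.85219757]), 'attitude': array([ 0.25921857, -1.0436693 , -2.49557113])}
{'time_s': 0.1, 'q': array([-1.32558580e+00,  4.80777400e-01,  1.59682370e+00,  5.20470283e-06,
        1.06508658e+00, -4.66193605e-02]), 'qd': array([ 5.72563608e-04, -3.17937719e-04, -9.87431840e-04,  1.03117946e-03,
        1.28689382e-03, -8.43961759e-05]), 'joint_efforts': array([ 1.02268681e-03, -9.52254367e+01, -4.31041861e+01,  4.19770424e-05,
        5.33755665e-03,  8.87392116e-05]), 'ee_pos': array([ 0.18692736, -0.62215202,  0.23072641]), 'eef_rot': array([ 2.06502366,  0.30462562, -2.06524079]), 'wrist_force': array([-0.59825224, -0.74697595, -1.0408667 ]), 'moment': array([ 0.01587741,  0.03033225, -0.01492699]), 'finger_gap': 0.9994954505194857}
```

View pics/top0.png

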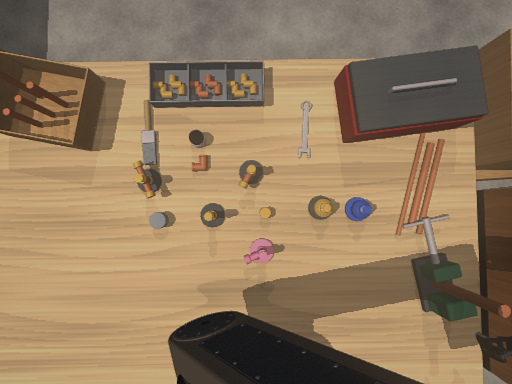

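View pics/side0.png

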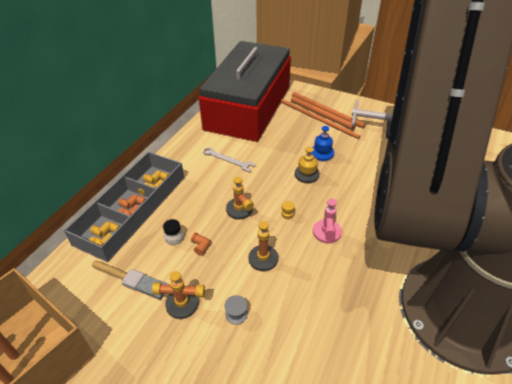

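Candidates in the top view: plain (212,215), tee (250,173) with one arm, pot (321,208). Look-alikes: cross (147,180) with two arms, pink tee (260,250), blue pot (357,209). I'll check these with a close crop.

```bash
cat > h.py <<'E'
import numpy as np,cv2
from scipy.spatial.transform import Rotation as R
def proj(c,p):
    q=R.from_rotvec(c['attitude']).inv().apply(np.atleast_2d(p)-c['position'])*[1,-1,-1]
    u=q@c['intrinsics'].T; return u[:,:2]/u[:,2:]
def atz(c,uv,z):
    d=np.linalg.inv(c['intrinsics'])@[*uv,1]*[1,-1,-1]; d=R.from_rotvec(c['attitude']).apply(d)
    return c['position']+d*(z-c['position'][2])/d[2]
E
python3 - <<'E'
import cv2,numpy as np
t=cv2.imread('pics/top0.png');s=cv2.imread('pics/side0.png')
def cr(im,u,v,w=25):
    return cv2.resize(im[v-w:v+w,u-w:u+w],(260,260),interpolation=cv2.INTER_CUBIC)
a=np.hstack([cr(t,*p) for p in((212,215),(250,173),(321,208))])
b=np.hstack([cr(s,*p,30) for p in((264,240),(238,195),(309,165))])
cv2.imwrite('pics/crop.png',np.vstack([a,b]))
E
```

```text
(no output)
```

View pics/crop.png

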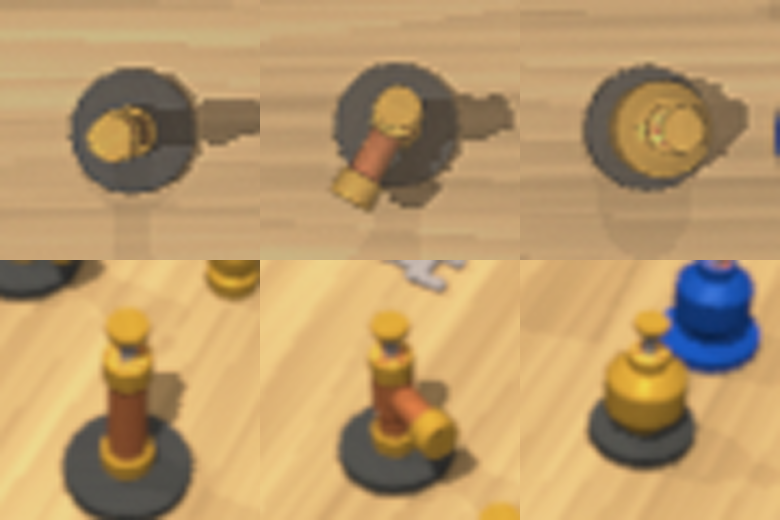

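The crops match the descriptions: plain straight pipe, one copper side arm, brass (not blue) pot. Top-view caps are at about (207.6,216.5), (251.3,168.6), (327.5,208). Side-view caps are at (263.5,224.5), (238,179.5), (309.7,149.3).

```bash
python3 - <<'E'
from cell import r
from h import *
from scipy.optimize import least_squares
t,s=r.camera_info('top'),r.camera_info('side')
for n,a,b,f,h in(('plain',(207.6,216.5),(263.5,224.5),(212.8,215),.13),('tee',(251.3,168.6),(238,179.5),(251.2,172),.115),('pot',(327.5,208),(309.7,149.3),(320,207.6),.1)):
    o=least_squares(lambda p:np.r_[proj(t,p)[0]-a,proj(s,p)[0]-b],[.5,0,.1])
    print(n,o.x.round(4),o.fun.round(2),'top',atz(t,a,h-.001)[:2].round(4),'side',atz(s,b,h-.001)[:2].round(4),'foot',atz(t,f,.012)[:2].round(4))
print('cross',atz(t,(141,170),.114))
E
```

```text
plain [0.4607 0.0722 0.1277] [ 0.16  0.33 -0.3  -0.01] top [0.4617 0.0725] side [0.4596 0.073 ] foot [0.4621 0.0694]
tee [ 0.5916 -0.049   0.1106] [ 0.16  0.32 -0.33 -0.02] top [ 0.5922 -0.0485] side [ 0.5889 -0.0461] foot [ 0.592  -0.0497]
pot [ 0.4788 -0.263   0.0935] [ 0.12  0.27 -0.29  0.01] top [ 0.4796 -0.2614] side [ 0.4759 -0.2568] foot [ 0.4799 -0.2586]
cross [0.59245467 0.25720153 0.114     ]
```

```bash
cat > go.py <<'E'
import sys
from cell import r
from h import *
s=r.get_state();M=R.from_rotvec(s['eef_rot']).as_matrix()
print(s['time_s'],s['ee_pos'].round(4),s['wrist_force'].round(2),'gap',round(s['finger_gap'],3));print(M.round(3))
for a in sys.argv[1:]:
    p=np.array(eval(a)); print(a,'units',(M.T@(p-s['ee_pos'])/.025).round(2))
E
python3 go.py '(.42,-.40,.21)' '(.46,-.20,.2)' '(.461,.071,.17)'
```

```text
0.1 [ 0.1869 -0.6222  0.2307] [-0.6  -0.75 -1.04] gap 0.999
[[-0.     0.288 -0.958]
 [ 0.001 -0.958 -0.288]
 [-1.    -0.001 -0.   ]]
(.42,-.40,.21) units [  0.84  -5.83 -11.49]
(.46,-.20,.2) units [  1.24 -13.03 -15.32]
(.461,.071,.17) units [  2.46 -23.4  -18.48]
```

Emit:
{"api": "carry_out", "payload": {
  "steps": "0 -5.8 -11.5 0 -1;0 -5.8 -11.5 0 -1;0 -5.8 -11.5 0 -1;0 -5.8 -11.5 0 -1;0 -5.8 -11.5 0 -1;0 -5.8 -11.5 0 -1;0 -5.8 -11.5 0 -1;0 -13 -15.3 0 -1",
  "grip_force": 40
}}

```text
time_s: 0.9
ee_pos: [0.4323, -0.3527, 0.2311]
eef_rot: [2.065, 0.302, -2.063]
wrist_force: [1.3, 0.1, -0.4]
finger_gap: 0.003
```

```bash
python3 go.py '(.46,-.20,.22)' '(.461,.071,.2)'
```

```text
0.9 [ 0.4323 -0.3527  0.2311] [ 1.32  0.05 -0.35] gap 0.003
[[ 0.001  0.288 -0.958]
 [-0.002 -0.958 -0.288]
 [-1.     0.002 -0.001]]
(.46,-.20,.22) units [ 0.44 -5.53 -2.82]
(.461,.071,.2) units [  1.22 -15.9   -5.98]
```

Emit:
{"api": "carry_out", "payload": {
  "steps": "0 -5.5 -2.8 0 -1;0 -5.5 -2.8 0 -1;0 -5.5 -2.8 0 -1;0.5 -15.9 -6 0 -1;0.5 -15.9 -6 0 -1;1 -15.9 -6 0 -1;1 -15.9 -6 0 -1;1 -15.9 -6 0 -1"
}}

```text
time_s: 1.7
ee_pos: [0.4589, 0.0465, 0.2093]
eef_rot: [2.065, 0.303, -2.065]
wrist_force: [0.9, -0.5, 0.5]
finger_gap: 0.002
```

```bash
python3 go.py '(.461,.071,.15)'
```

```text
1.7 [0.4589 0.0465 0.2093] [ 0.9  -0.47  0.49] gap 0.002
[[ 0.     0.287 -0.958]
 [ 0.    -0.958 -0.287]
 [-1.     0.    -0.   ]]
(.461,.071,.15) units [ 2.37 -0.91 -0.36]
```

Emit:
{"api": "carry_out", "payload": {
  "steps": "0 -0.8 -0.3 0 -1;1.0 -0.8 -0.3 0 -1;2.2 -0.8 -0.3 0 -1;2.2 -0.8 -0.3 0 -1;2.2 -0.8 -0.3 0 -1;2.2 -0.8 -0.3 0 -1"
}}

```text
time_s: 2.3
ee_pos: [0.4615, 0.0658, 0.1556]
eef_rot: [2.066, 0.303, -2.064]
wrist_force: [-0.3, 0.2, -0.1]
finger_gap: 0.003
```

```bash
python3 go.py '(.461,.071,.129)'; python3 - <<'E'
from cell import r
import cv2,numpy as np
a=r.get_image('side')[180:280,210:310];b=r.get_image('top')[170:250,160:260]
cv2.imwrite('pics/p1.png',np.hstack([cv2.resize(a,(400,400),interpolation=2),cv2.resize(b,(400,400),interpolation=2)])[:,:,::-1])
E
```

```text
2.3 [0.4615 0.0658 0.1556] [-0.26  0.17 -0.09] gap 0.003
[[ 0.001  0.287 -0.958]
 [ 0.    -0.958 -0.287]
 [-1.     0.    -0.001]]
(.461,.071,.129) units [ 1.06 -0.21 -0.04]
```

View pics/p1.png

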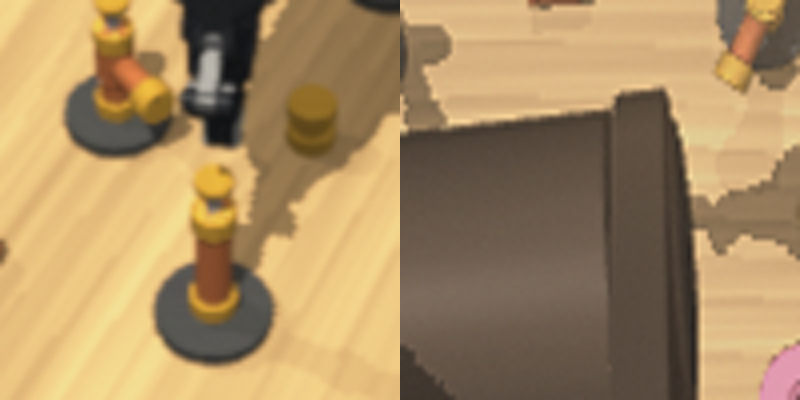

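The side view shows the shut fingertips just above the plain cap (at crop (215,175)), about 5 mm to its right, which agrees with the -0.2 y correction. The arm hides the riser in the top view. Next is a slow push.

Emit:
{"api": "carry_out", "payload": {
  "steps": "0 -0.2 -0.05 0 -1;0.9 -0.2 -0.05 0 -1;0.9 -0.2 -0.05 0 -1;1.05 -0.2 -0.05 0 -1;1.15 -0.2 -0.05 0 -1;1.25 -0.2 -0.05 0 -1;1.25 -0.2 -0.05 0 -1;1.25 -0.2 -0.05 0 -1"
}}

```text
time_s: 3.2
ee_pos: [0.4606, 0.0711, 0.1234]
eef_rot: [2.065, 0.303, -2.064]
wrist_force: [-2.0, 0.7, 2.3]
finger_gap: -0.002
```

Emit:
{"api": "carry_out", "payload": {
  "steps": "0.08 0 0 0 -1;0.16 0 0 0 -1;0.22 0 0 0 -1;0.28 0 0 0 -1;0.28 0 0 0 -1;0.28 0 0 0 -1"
}}

```text
time_s: 3.8
ee_pos: [0.4606, 0.0711, 0.1163]
eef_rot: [2.065, 0.303, -2.065]
wrist_force: [-0.1, 2.0, 4.6]
finger_gap: -0.003
```

Emit:
{"api": "carry_out", "payload": {
  "steps": "-0.5 0 0 0 -1;-1.5 0 0 0 -1;-2.2 0 0 0 -1;-2.2 0 0 0 -1"
}}

```text
time_s: 4.2
ee_pos: [0.4617, 0.0711, 0.173]
eef_rot: [2.068, 0.303, -2.061]
wrist_force: [0.3, 0.2, 0.4]
finger_gap: 0.004
```

```bash
python3 go.py '(.592,-.049,.145)'
```

```text
4.2 [0.4617 0.0711 0.173 ] [0.26 0.23 0.38] gap 0.004
[[ 0.003  0.288 -0.958]
 [ 0.    -0.958 -0.288]
 [-1.     0.001 -0.003]]
(.592,-.049,.145) units [ 1.14  6.1  -3.61]
```

Emit:
{"api": "carry_out", "payload": {
  "steps": "0 6.1 -3.6 0 -1;0 6.1 -3.6 0 -1;0 6.1 -3.6 0 -1;0 6.1 -3.6 0 -1;0.5 6.1 -3.6 0 -1;1.1 6.1 -3.6 0 -1;1.1 6.1 -3.6 0 -1;1.1 6.1 -3.6 0 -1"
}}

```text
time_s: 5.0
ee_pos: [0.5896, -0.0486, 0.143]
eef_rot: [2.063, 0.304, -2.067]
wrist_force: [0.3, -0.1, 0.7]
finger_gap: -0.002
```

```bash
python3 go.py '(.592,-.049,.103)'; python3 - <<'E'
from cell import r
import cv2,numpy as np
a=r.get_image('side')[120:270,180:330];b=r.get_image('top')[160:260,160:260]
cv2.imwrite('pics/p2.png',np.hstack([cv2.resize(a,(400,400),interpolation=2),cv2.resize(b,(400,400),interpolation=2)])[:,:,::-1])
E
```

```text
5.0 [ 0.5896 -0.0486  0.143 ] [ 0.29 -0.11  0.72] gap -0.002
[[-0.002  0.288 -0.958]
 [ 0.    -0.958 -0.288]
 [-1.    -0.001  0.002]]
(.592,-.049,.103) units [ 1.6   0.05 -0.09]
```

View pics/p2.png

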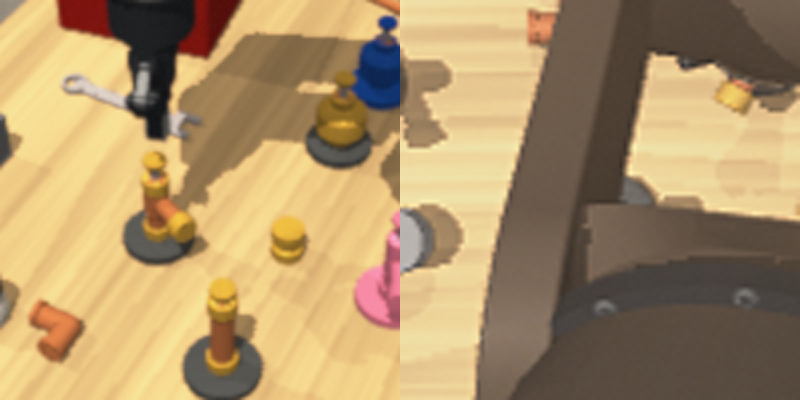

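The plain cap now sits flush on its collar, so that vent is in and the riser is upright. The fingertip is over the tee cap (crop (155,160)). Pushing the tee vent.

Emit:
{"api": "carry_out", "payload": {
  "steps": "1.05 0.05 -0.05 0 -1;1.05 0.05 -0.05 0 -1;1.2 0.05 -0.05 0 -1;1.3 0.05 -0.05 0 -1;1.38 0.05 -0.05 0 -1;1.38 0.05 -0.05 0 -1"
}}

```text
time_s: 5.7
ee_pos: [0.5924, -0.0499, 0.1097]
eef_rot: [2.065, 0.303, -2.064]
wrist_force: [-0.2, 1.7, 2.7]
finger_gap: -0.004
```

Emit:
{"api": "carry_out", "payload": {
  "steps": "0.08 0 0 0 -1;0.16 0 0 0 -1;0.22 0 0 0 -1;0.27 0 0 0 -1;0.27 0 0 0 -1;0.27 0 0 0 -1"
}}

```text
time_s: 6.3
ee_pos: [0.5922, -0.05, 0.1024]
eef_rot: [2.065, 0.303, -2.065]
wrist_force: [0.6, 0.5, 1.7]
finger_gap: -0.002
```

Emit:
{"api": "carry_out", "payload": {
  "steps": "-0.5 0 0 0 -1;-1.5 0 0 0 -1;-2.2 0 0 0 -1;-2.2 0 0 0 -1"
}}

```text
time_s: 6.7
ee_pos: [0.5934, -0.0502, 0.1605]
eef_rot: [2.068, 0.302, -2.06]
wrist_force: [0.0, -0.5, -0.2]
finger_gap: 0.003
```

```bash
python3 go.py '(.479,-.260,.13)'
```

```text
6.7 [ 0.5934 -0.0502  0.1605] [ 0.03 -0.51 -0.19] gap 0.003
[[ 0.004  0.288 -0.958]
 [-0.001 -0.958 -0.288]
 [-1.     0.002 -0.003]]
(.479,-.260,.13) units [1.21 6.72 6.8 ]
```

Emit:
{"api": "carry_out", "payload": {
  "steps": "0 6.75 6.75 0 -1;0 6.75 6.75 0 -1;0 6.75 6.75 0 -1;0 6.75 6.75 0 -1;0 6.75 6.75 0 -1;0.5 6.75 6.75 0 -1;1.1 6.75 6.75 0 -1;1.1 6.75 6.75 0 -1"
}}

```text
time_s: 7.5
ee_pos: [0.4777, -0.2594, 0.1282]
eef_rot: [2.063, 0.305, -2.069]
wrist_force: [0.7, -0.2, -0.6]
finger_gap: -0.0
```

```bash
python3 go.py '(.479,-.260,.087)'; python3 - <<'E'
from cell import r
import cv2,numpy as np
a=r.get_image('side')[110:260,190:340];b=r.get_image('wrist')
cv2.imwrite('pics/p3.png',np.hstack([cv2.resize(a,(400,400),interpolation=2),cv2.resize(b,(400,300))[:, :] if 0 else cv2.copyMakeBorder(cv2.resize(b,(400,300)),0,100,0,0,0)])[:,:,::-1])
E
```

```text
7.5 [ 0.4777 -0.2594  0.1282] [ 0.67 -0.16 -0.55] gap -0.0
[[-0.003  0.287 -0.958]
 [ 0.002 -0.958 -0.287]
 [-1.    -0.003  0.002]]
(.479,-.260,.087) units [ 1.65  0.04 -0.05]
```

View pics/p3.png

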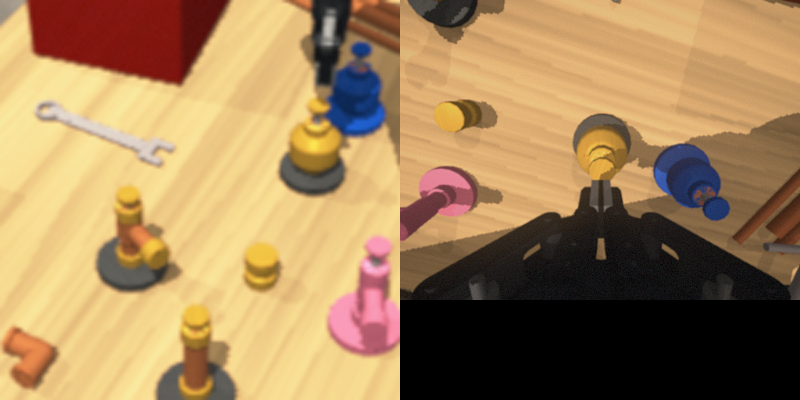

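The tee cap is also down and both risers are upright. The fingertip is over the brass pot's cap (crop (318,103)), and the wrist view agrees. Pushing with a 2 mm correction in y.

Emit:
{"api": "carry_out", "payload": {
  "steps": "1.05 -0.05 -0.05 0 -1;1.05 -0.05 -0.05 0 -1;1.2 -0.05 -0.05 0 -1;1.3 -0.05 -0.05 0 -1;1.38 -0.05 -0.05 0 -1;1.38 -0.05 -0.05 0 -1"
}}

```text
time_s: 8.2
ee_pos: [0.4803, -0.2586, 0.0959]
eef_rot: [2.065, 0.303, -2.064]
wrist_force: [1.1, 1.9, 1.9]
finger_gap: 0.002
```

Emit:
{"api": "carry_out", "payload": {
  "steps": "0.08 0 0 0 -1;0.16 0 0 0 -1;0.22 0 0 0 -1;0.27 0 0 0 -1;0.27 0 0 0 -1;0.27 0 0 0 -1"
}}

```text
time_s: 8.8
ee_pos: [0.48, -0.2586, 0.0887]
eef_rot: [2.065, 0.303, -2.065]
wrist_force: [2.1, -0.2, 1.9]
finger_gap: 0.001
```

Emit:
{"api": "carry_out", "payload": {
  "steps": "-0.5 0 0 0 -1;-1.5 0 0 0 -1;-3 0 0 0 -1;-5 0 0 0 -1;-5 0 0 0 -1;-5 0 8 0 -1;-5 4 8 0 -1;-5 4 8 0 -1"
}}

```text
time_s: 9.6
ee_pos: [0.3667, -0.3501, 0.2146]
eef_rot: [2.064, 0.305, -2.064]
wrist_force: [1.7, -0.6, -0.3]
finger_gap: 0.003
```

```bash
python3 - <<'E'
from cell import r
import cv2,numpy as np
a=r.get_image('side');s0=cv2.imread('pics/side0.png')[:,:,::-1]
b=r.get_image('top');cv2.imwrite('pics/topend.png',b[:,:,::-1])
C=lambda im,u,v:cv2.resize(im[v-30:v+30,u-30:u+30],(260,260),interpolation=2)
P=((264,240),(238,195),(309,165))
cv2.imwrite('pics/end.png',np.vstack([np.hstack([C(im,*p) for p in P]) for im in(s0,a)])[:,:,::-1])
E
```

```text
(no output)
```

View pics/end.png

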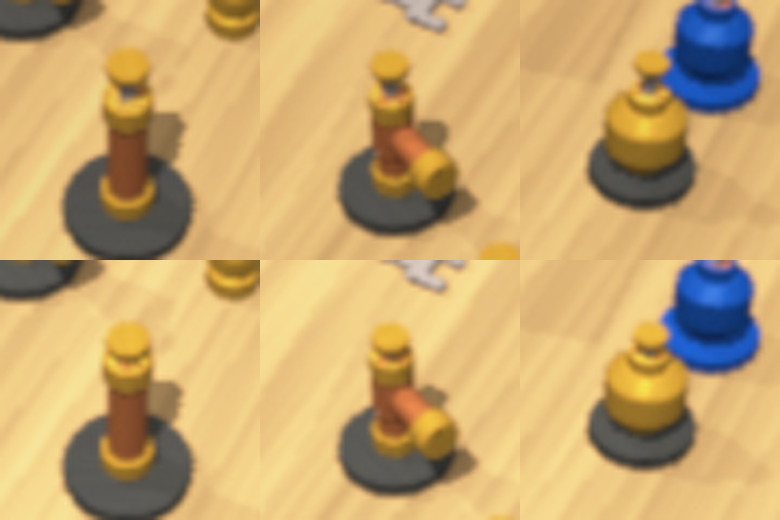

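View pics/topend.png

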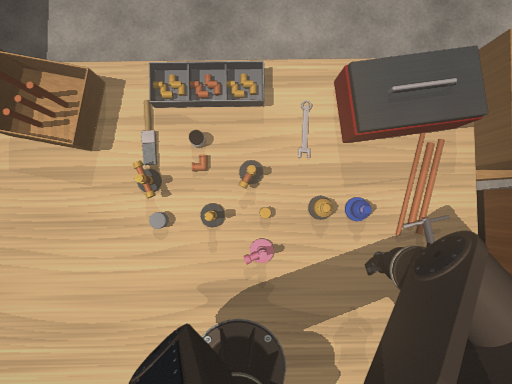

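Before/after crops: all three caps have dropped onto their collars and the feet haven't moved. In the final top view, everything else sits at its starting pixels and the arm is clear.

```bash
python3 -c "
from cell import r
print(r.hand_in(), r.get_state()['time_s'])"
```

```text
the job is handed in; nothing more can be done
the job is handed in; nothing more can be done
```

I pushed in the three vents in the order asked: plain, then tee, then pot. Each was a slow push from above with shut fingertips, and I handed the job in at about 10 s of the 45 s allowed.

- **Depth:** the fingertips stopped 12.6 to 13.7 mm below each cap's fully-out height. Allowing 1 to 2 mm for the buffer spring, each plunger should be about 11 to 12 mm in, where 6 mm was needed. I worked this out from tool height, as the plunger position can't be read directly.
- **Force:** upward readings at the end of each push were 4.6 N on the plain riser and 1.7 to 2.7 N on the other two. The sensor wanders by about 1 N, and I only saw readings at the end of each move.
- **Last pictures:** all three caps sit down near their collars and the risers' feet haven't moved. The two-arm riser, the blue and pink look-alikes and the bystanders look unmoved, and the arm is clear of everything.
- **Disagreement:** the side and top cameras differed by 2 to 6 mm on where the caps were, most on the pot. I averaged that out by eye, and it is well inside the 12 mm cap radius. No check failed.

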